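# Snap the lid of a cheese ripening box shut all round

### The job

The lid has been laid on the clear ripening box but not closed: press round its rim, in any order, until all four blue sections have snapped shut, flush with the white corners. Only press with the fingertips: leave the box standing where it is, do not lift it, crush it or lean on the thin clear window in the lid, leave the cheeses, jar and brush beside it alone, and finish with the hand clear of everything.

Things in the scene. Friction and masses are not known exactly. Their poses are not given: they have to be found in the camera images.
- box: loose clear plastic box, 180 x 140 mm over its rim, about 1.2 kg; origin centre of underside, x along its long side, z up. Rim 20 mm wide: four blue sections between four fixed white corner blocks (21 mm square, tops 86 mm above the table). An open section's top is at 93 mm and a red seal shows under it from the side; shut it is flush with the corners (86 mm), red hidden
- short_far_top (a point): centre of the top face of the blue section on the box's +x side (20 mm wide, 96 mm long, along the box's y), 80 mm from the box's centre; moves with the section. Site z is up, its x points outward from the box's centre, its y runs along the section. A press anywhere along the section works
- short_far (a joint): how far that section is pressed down, m: 0 open, 0.007 shut on its hard stop. It resists with about 11 N at first, ever less to half-way (0.0035), then snaps the rest of the way by itself and stays; let go before half-way, it springs up again
- short_near_top (a point): the same for the section on the box's -x side (20 x 96 mm, running along the box's y), 80 mm from the box's centre
- short_near (a joint): press depth of the section on the -x side, as for short_far
- long_left_top (a point): the same for the section on the box's +y side (20 mm wide, 136 mm long, running along the box's x), 60 mm from the box's centre
- long_left (a joint): press depth of the section on the +y side, as for short_far
- long_right_top (a point): the same for the section on the box's -y side (20 x 136 mm, running along the box's x), 60 mm from the box's centre
- long_right (a joint): press depth of the section on the -y side, as for short_far
- window: thin clear window filling the middle of the lid inside the rim, 137 x 97 x 3 mm, fixed in the box; origin at its centre, its upper face 78 mm above the table, 8 mm below the shut rim. Must not be leaned on
- cheese_mid (a point): bystander: cream-white cheese wheel, 72 mm across, 34 mm high; point at its centre, half-way up
- ash_cheese_mid (a point): bystander: dark grey ash-coated cheese, 54 mm across, 45 mm high; point at its centre, half-way up
- jar_mid (a point): bystander: small clear jar with a brass cap, 54 mm across, 75 mm high; point at its centre, half-way up
- brush_grip (a point): bystander: brush about 150 mm long lying on the table; point on its handle
Not all that is in view belongs to the job. Several things look just like the box: the one meant starts farthest from the robot's base.

How it is judged:
By the outcome, as a careful person would: the job done as asked, in the order asked, and still so for the second after the job is handed in, with the robot touching nothing.
It also fails if it takes over 51 s, if anything falls off the work surface, if the arm or the gripper's body presses on something with over 40 N, if the wrist force passes 120 N, or if a joint passes its speed limit or range.

### The arm

A 6-joint arm with a two-finger parallel gripper is mounted at the origin on the work surface. World frame = base frame: x ahead of the robot, y to its left, z up, the work surface at z = 0. Lengths are in m, angles in rad, forces in N, time in s.
With the tool pointing down it reaches from about 0.35 to 0.95 m from the base axis. Payload 17.4 kg.
Tool frame: the origin (TCP) lies between the finger pads; the fingertips stand 14 mm ahead of it and the grasp point (between the pads) lies 5 mm behind it (ctrl.finger_overhang is the distance from the TCP to the fingertips, in m); z points along the fingers, y is the line along which they close (so a half turn about z gives the same grasp; the last joint's range is limited). The gripper opens to 93 mm and grips with 3 to 60 N. Pads are 15 mm wide; open, the fingers measure 128 mm over their backs; the gripper's body (75 mm by 188 mm) begins 65 mm behind the grasp point.
Start: joints at [1.302, 0.116, 1.442, -0, 1.584, -0.038], TCP at [0.154, 0.657, 0.233] pointing down, gripper open.
Joint ranges: [-2.83, 2.83], [-0.83, 2.19], [0.07, 2.5], [-1.14, 4.28], [0.01, 3], [-2.97, 2.97]. Speed limits (rad/s): [1.89, 1.89, 2.22, 3.14, 3.14, 3.14].

### API

Orientations are given as a rotation vector (axis times angle).
In Python, from station import ctrl, snapshot, get_calibration, close_job gives the robot as it stands.
- The arm moves only by the shell command python3 -m creep 'ROWS' [OPENING]. ROWS is JSON, a list of rows, each an object of numbers: "tx", "ty", "tz": the shift along the tool's x, y, z in cm; "roll": the turn about the tool's z in degrees. A call has exactly 5 rows; each row is the pose to reach, as a shift and turn from the pose commanded when the call began, along the tool's axes at that moment; what a row does not reach only later rows make up. A row lasts 1/10 s, in which the tool goes at most 50 mm and 8.59 degrees, less where a joint would pass 70% of its speed; a pose out of reach is approached as far as the arm can. A call with a gripper value outside its range is refused whole. OPENING is the gripper command: -1 is shut, 1 is fully open, values between are in proportion, set as the call begins (- or left out, the last holds). The fingers move at their own pace and stop on an object; the grip force is fixed at half the most. Time passes only in rows, so rows that repeat a pose let the fingers close, or fill a call up. It gives the time, the measured TCP pose, the force, the opening and the grip force at its end, in the units of the state.
- ctrl.state(): the state, without advancing time (a new reading comes with each control period).
- snapshot(name): name is "side" or "top" or "wrist"; returns (picture, depth): 384x512x3 uint8, red, green, blue; 384x512 float32, m along the optical axis (not along the pixel's ray), 0 where there is no reading.
- get_calibration(name): a dict with "fx", "fy", "cx", "cy" (pixels), "rvec" (rotation vector, rad) and "tvec" (3), from world to camera coordinates, as OpenCV has them. Camera axes: x right, y down, z forward; pixel columns grow to the right and rows downward; lengths in m; the calibration is good to about 2 mm. A picture is of the moment at which its call begins: read the wrist's pose just before it. get_calibration takes no time and is no camera call; for the wrist camera it gives the pose at the moment of the call.
- close_job(): hands the job in; it is judged then, once.
The state is a dict: "t": time; "joint_positions": joint angles; "joint_velocities": joint speeds; "tau": joint torques, N m; "ee_pos": TCP position; "orientation": TCP orientation; "wrist_force": force on the tool from outside, world axes, zero at the start; "wrist_torque": the same for the moment, N m; "gripper_width": finger opening in m; "grasp_force": force on a finger pad.
Only numpy, scipy, OpenCV 4.12 (cv2) and the standard library are available. Lean on these libraries where they do the work, as an engineer would, in place of code of your own. Each camera call takes 0.05 s, during which the arm holds its last target. There are 200 camera calls.

## Working session

There is one attempt and no reset: what is moved stays moved. The work goes in short steps, Python scripts to look and compute and a shell command to move; the robot and the scene stay as the last step left them, time stands still between calls to the robot, and variables do not carry over. Pictures are saved under pics/ and viewed, at most 10 in all, crops included, and the job is handed in when it is done.

```bash
mkdir -p pics; ls; cat > h.py <<'E'
import numpy as np, cv2
from station import ctrl, snapshot, get_calibration
def save(n,f):
    im,d=snapshot(n); cv2.imwrite('pics/'+f+'.png',im[:,:,::-1]); np.savez('pics/'+f+'.npz',im=im,d=d,**get_calibration(n)); return im,d
def load(f): return np.load('pics/'+f+'.npz')
def cast(c,u,v,z):
    R=cv2.Rodrigues(np.array(c['rvec'],float))[0]; t=np.array(c['tvec'],float).ravel()
    o=-R.T@t; r=R.T@np.array([(u-c['cx'])/c['fx'],(v-c['cy'])/c['fy'],1]); return o+r*(z-o[2])/r[2]
def pts(c):
    d=c['d'];v,u=np.indices(d.shape);R=cv2.Rodrigues(np.array(c['rvec'],float))[0]; t=np.array(c['tvec'],float).ravel()
    P=np.stack([(u-c['cx'])/c['fx']*d,(v-c['cy'])/c['fy']*d,d],-1); return (P-t)@R
E
python3 - <<'E'
from h import *
save('top','top0');save('side','side0')
print(ctrl.state())
E
```

```text
pics
{'t': 0.1, 'joint_positions': array([ 1.30223860e+00,  1.16420611e-01,  1.44220049e+00,  3.06121704e-05,
        1.58400525e+00, -3.78010114e-02]), 'joint_velocities': array([-0.00058451, -0.00173943, -0.00230893,  0.00064535,  0.00121019,
       -0.00023272]), 'tau': array([ 5.97580311e-04, -7.22891593e+01, -6.23861718e+01,  7.80822826e-02,
        2.26205809e-02, -6.15844851e-05]), 'ee_pos': array([0.15433695, 0.65694111, 0.23198948]), 'orientation': array([-3.61645834e-01, -3.12051808e+00,  1.59727697e-03]), 'wrist_force': array([ 0.17406956, -0.33400136,  0.54714754]), 'wrist_torque': array([-0.00711344, -0.01621377, -0.04879718]), 'grasp_force': 0.0, 'gripper_width': 0.09295702567190092}
```

View pics/top0.png

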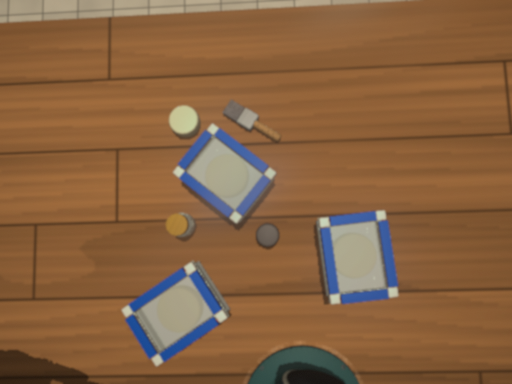

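View pics/side0.png

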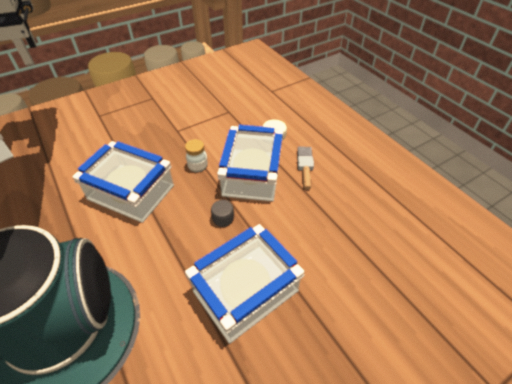

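The top view shows three boxes. The farthest is at about (225,173), with white corners near (213,129), (270,173), (236,217) and (180,172). Around it are the cheese (184,121), brush (250,118), jar (180,225) and ash cheese (267,235). The side view shows the same box at (250,155).

```bash
python3 - <<'E'
from h import *
def blobs(c,mask,z,amin=15):
    n,l,s,ce=cv2.connectedComponentsWithStats(mask.astype(np.uint8))
    return [(ce[i].round(1),s[i,4],cast(c,*ce[i],z).round(4),l==i) for i in range(1,n) if s[i,4]>=amin]
for f in ('top0','side0'):
    c=load(f); im=c['im'].astype(int); P=pts(c)
    b=(im[...,2]>120)&(im[...,0]<90)
    print(f,'blue'); 
    for ce,a,p,m in blobs(c,b,.093): print(ce,a,p, 'depthpts',np.median(P[m],0).round(4))
    hsv=cv2.cvtColor(c['im'],cv2.COLOR_RGB2HSV)
    w=(hsv[...,1]<25)&(hsv[...,2]>185)
    if f=='top0': w[:100]=0
    print('white')
    for ce,a,p,m in blobs(c,w,.086,8):
        if 100<ce[1]: print(ce,a,p,'d',np.median(P[m],0).round(4))
c=load('top0')
for n,u,v,z in (('cheese',184,121,.034),('jar',179,225,.075),('ash',267,235,.045),('brush',240,112,.02),('brushend',278,137,.01)): print(n,cast(c,u,v,z).round(3),pts(c)[v,u].round(3))
E
```

```text
top0 blue
[194.6 149.5] 361 [0.5757 0.2192 0.093 ] depthpts [0.5762 0.22   0.0935]
[240.4 150. ] 508 [0.5707 0.1202 0.093 ] depthpts [0.5708 0.1207 0.0933]
[204.1 192.8] 472 [0.4811 0.1998 0.093 ] depthpts [0.4825 0.2003 0.0934]
[246.3 204.5] 147 [0.453  0.1105 0.093 ] depthpts [0.4522 0.1111 0.093 ]
[352.2 217.9] 401 [ 0.418  -0.1092  0.093 ] depthpts [ 0.4181 -0.1091  0.0927]
[387.6 253.4] 606 [ 0.3432 -0.1771  0.093 ] depthpts [ 0.344  -0.1773  0.0924]
[329.  260.4] 581 [ 0.3322 -0.0573  0.093 ] depthpts [ 0.3327 -0.0573  0.0926]
[157.3 289.5] 591 [0.2812 0.3014 0.093 ] depthpts [0.2806 0.3023 0.0929]
[204.8 292.1] 406 [0.2738 0.2015 0.093 ] depthpts [0.2737 0.2013 0.0929]
[364.1 296. ] 425 [ 0.2588 -0.1246  0.093 ] depthpts [ 0.2587 -0.1243  0.0923]
[140.5 336. ] 412 [0.1876 0.3369 0.093 ] depthpts [0.1876 0.3372 0.0929]
[188.3 338.7] 619 [0.1807 0.2371 0.093 ] depthpts [0.1803 0.2376 0.0928]
white
side0 blue
[255.2 128.8] 158 [0.5698 0.2159 0.093 ] depthpts [0.5693 0.2159 0.0931]
[227.2 148.8] 218 [0.4703 0.1875 0.093 ] depthpts [0.4695 0.1847 0.0936]
[275.5 152.8] 239 [0.5631 0
[... 1196 characters left out ...]
-0.1463  0.086 ] d [ 0.3914 -0.1419  0.0782]
[191.7 271.7] 69 [ 0.2512 -0.0688  0.086 ] d [ 0.2509 -0.0688  0.0864]
[296.6 270.4] 76 [ 0.4192 -0.172   0.086 ] d [ 0.4189 -0.1721  0.0865]
[276.5 276.2] 26 [ 0.3805 -0.1619  0.086 ] d [ 0.3833 -0.1585  0.0783]
[216.7 279. ] 11 [ 0.2838 -0.1073  0.086 ] d [ 0.2857 -0.1035  0.0786]
[217.2 295.5] 46 [ 0.2692 -0.1363  0.086 ] d [ 0.2697 -0.1327  0.0791]
[227.4 321.2] 99 [ 0.2622 -0.1867  0.086 ] d [ 0.2621 -0.1866  0.0864]
cheese [0.658 0.256 0.034] [0.658 0.256 0.036]
jar [0.415 0.259 0.075] [0.415 0.259 0.075]
ash [0.387 0.07  0.045] [0.387 0.07  0.044]
brush [0.679 0.125 0.02 ] [0.68  0.126 0.017]
brushend [0.617 0.037 0.01 ] [0.615 0.037 0.019]
```

```bash

python3 -m creep '[{"tx":-3.5,"ty":-3},{"tx":-7,"ty":-6},{"tx":-11,"ty":-9.4},{"tx":-15,"ty":-12.8},{"tx":-19,"ty":-16.2}]' -1
python3 -m creep '[{"tx":-4,"ty":-3.4},{"tx":-7.8,"ty":-6.6},{"tx":-11.6,"ty":-9.8},{"tx":-15.4,"ty":-13},{"tx":-19,"ty":-16.2}]'
python3 -m creep '[{"tx":-3,"ty":-2.5,"roll":5},{"tx":-6,"ty":-5,"roll":12},{"tx":-8,"ty":-6.7,"roll":19},{"tx":-9.4,"ty":-7.9,"roll":25},{"tx":-9.4,"ty":-7.9,"roll":27}]'
python3 - <<'E'
from h import *
s=ctrl.state();print(s['t'],s['ee_pos'],s['orientation'],s['joint_positions'],s['gripper_width'],s['wrist_force'])
save('wrist','w1')
E
```

```text
0.1 [0.15433695 0.65694111 0.23198948] [-3.61645834e-01 -3.12051808e+00  1.59727697e-03] [ 1.30223860e+00  1.16420611e-01  1.44220049e+00  3.06121704e-05
  1.58400525e+00 -3.78010114e-02] 0.09295702567190092 [ 0.17406956 -0.33400136  0.54714754]$[0]: bad value
$[0]: bad value
$[0]: bad value
```

View pics/w1.png

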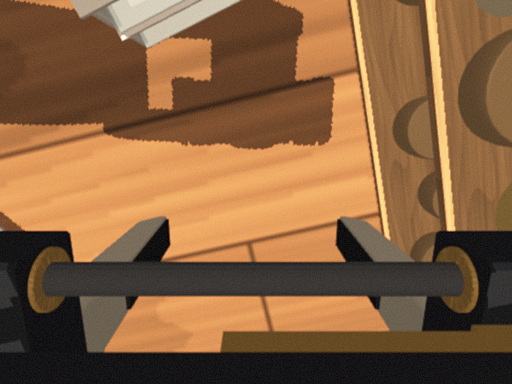

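The robot hasn't moved: the rows were refused, most likely because each one needs all four keys. The wrist view still shows only the starting spot, with open fingers at (130,270) and (375,270).

```bash

python3 -m creep '[{"tx":-3.5,"ty":-3,"tz":0,"roll":0},{"tx":-7,"ty":-6,"tz":0,"roll":0},{"tx":-11,"ty":-9.4,"tz":0,"roll":0},{"tx":-15,"ty":-12.8,"tz":0,"roll":0},{"tx":-19,"ty":-16.2,"tz":0,"roll":0}]' -1 &&
python3 -m creep '[{"tx":-4,"ty":-3.4,"tz":0,"roll":0},{"tx":-7.8,"ty":-6.6,"tz":0,"roll":0},{"tx":-11.6,"ty":-9.8,"tz":0,"roll":0},{"tx":-15.4,"ty":-13,"tz":0,"roll":0},{"tx":-19,"ty":-16.2,"tz":0,"roll":0}]' &&
python3 -m creep '[{"tx":-3,"ty":-2.5,"tz":0,"roll":5},{"tx":-6,"ty":-5,"tz":0,"roll":12},{"tx":-8,"ty":-6.7,"tz":0,"roll":19},{"tx":-9.4,"ty":-7.9,"tz":0,"roll":25},{"tx":-9.4,"ty":-7.9,"tz":0,"roll":27}]' &&
python3 - <<'E'
from h import *
s=ctrl.state();print(s['t'],s['ee_pos'],s['orientation'],s['joint_positions'],s['gripper_width'],s['wrist_force'])
save('wrist','w2')
E
```

```text
t: 0.65
ee_pos: [0.2985, 0.4602, 0.2325]
orientation: [0.361, 3.121, -0.0]
wrist_force: [0.5, 0.5, 0.5]
gripper_width: 0.0575
grasp_force: 0.0
t: 1.15
ee_pos: [0.4465, 0.2589, 0.2327]
orientation: [0.362, 3.12, 0.0]
wrist_force: [1.2, 0.5, -0.2]
gripper_width: 0.0177
grasp_force: 0.0
t: 1.65
ee_pos: [0.5202, 0.1606, 0.2322]
orientation: [-1.09, -2.946, 0.001]
wrist_force: [-0.2, -0.5, 0.6]
gripper_width: 0.0012
grasp_force: 0.0
1.65 [0.52017032 0.16055111 0.2322175 ] [-1.08956923e+00 -2.94626434e+00  1.07164159e-03] [ 2.52717835e-01 -1.69836816e-01  1.72245551e+00 -3.81798630e-04
  1.58962048e+00 -6.09653282e-01] 0.0011972079013744144 [-0.24613694 -0.48003224  0.59586081]
```

View pics/w2.png

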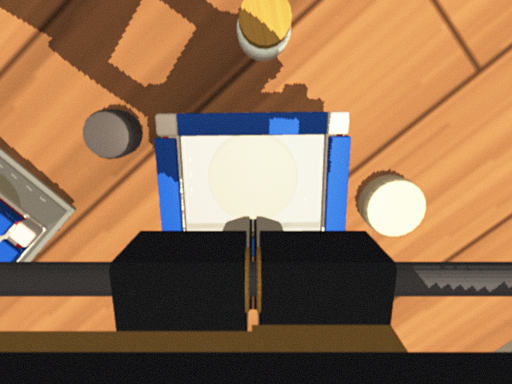

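The wrist view is well aligned with the box. Its far long section is at row 124, with white corners at (167,124) and (338,124), and the short sections are at columns 170 and 338. I'll refine the box pose from this view.

```bash
python3 - <<'E'
from h import *
c=load('w2'); P=pts(c); im=c['im']; hsv=cv2.cvtColor(im,cv2.COLOR_RGB2HSV)
b=(hsv[...,0]>105)&(hsv[...,0]<130)&(hsv[...,1]>150); b[235:]=0; b[:,:150]=0; b[:,360:]=0
n,l,s,ce=cv2.connectedComponentsWithStats(b.astype(np.uint8))
for i in range(1,n):
    if s[i,4]>100: print(ce[i].round(1),s[i],cast(c,*ce[i],.093).round(4),np.median(P[l==i],0).round(4))
# outer edge and inner edges
def w(u,v,z=.093): return cast(c,u,v,z)
x0,y0=[],[]
sec={}
vs=np.arange(150,215); 
L=np.array([[w(np.flatnonzero(b[v,:250])[0]-.5,v)[:2],w(np.flatnonzero(b[v,:220])[-1]+.5,v)[:2]] for v in vs])
Rr=np.array([[w(250+np.flatnonzero(b[v,250:])[0]-.5,v)[:2],w(250+np.flatnonzero(b[v,250:])[-1]+.5,v)[:2]] for v in vs])
us=np.arange(185,322)
T=np.array([[w(u,np.flatnonzero(b[:,u])[0]-.5)[:2],w(u,np.flatnonzero(b[:150,u])[-1]+.5)[:2]] for u in us])
def line(p): a=cv2.fitLine(p.astype(np.float32),cv2.DIST_HUBER,0,.01,.01).ravel(); return a
for nm,A in (('L',L),('R',Rr),('T',T)):
    for k in (0,1):
        a=line(A[:,k]); print(nm,k,np.degrees(np.arctan2(a[1],a[0]))%180,a[2:])
    print(nm,'width',np.median(np.linalg.norm(A[:,0]-A[:,1],axis=1)))
# white corners
for (u,v) in ((167,124),(338,123)):
    m=np.zeros(b.shape,bool); m[v-14:v+14,u-14:u+14]=1
    m&=(hsv[...,1]<60)&(hsv[...,2]>90)&(np.abs(P[...,2]-.086)<.004); vv,uu=np.nonzero(m)
    print('corner',uu.mean(),vv.mean(),m.sum(),cast(c,uu.mean(),vv.mean(),.086).round(4),np.median(P[m],0).round(4))
E
```

```text
[251.8 123.1] [ 177  112  150   23 3065] [0.4781 0.1953 0.093 ] [0.4781 0.1957 0.0921]
[336.7 183.5] [ 324  136   26   97 1924] [0.5721 0.2197 0.093 ] [0.5713 0.2199 0.0921]
[168.4 184.5] [ 155  138   27   94 1873] [0.4701 0.0989 0.093 ] [0.47   0.0992 0.0921]
L 0 139.80602 [0.4623985  0.09312849]
L 1 140.2926 [0.4757786  0.10657605]
L width 0.018881241407204593
R 0 140.14412 [0.5671289  0.21151243]
R 1 140.14621 [0.57847756 0.22677049]
R width 0.018984477028866825
T 0 50.121662 [0.47006923 0.19957884]
T 1 49.733044 [0.48504195 0.18934907]
T width 0.018464097500688222
corner 166.50314465408806 123.78930817610063 318 [0.4278 0.1351 0.086 ] [0.4277 0.135  0.0849]
corner 337.94157303370787 122.61348314606741 445 [0.5294 0.2555 0.086 ] [0.5296 0.2556 0.0849]
```

```bash
cat >> h.py <<'E'
C=np.array([.5241,.1568]); a=np.radians(50.); l=np.array([np.cos(a),np.sin(a)]); s_=np.array([l[1],-l[0]])
T={'T':C-.06*s_,'B':C+.06*s_,'R':C+.08*l,'L':C-.08*l,'C':C}
def plan(n,z,yaw=None):
    s=ctrl.state(); R=cv2.Rodrigues(s['orientation'])[0]
    d=R.T@(np.append(T[n],z)-s['ee_pos'])*100
    y=np.degrees(np.arctan2(R[1,1],R[0,1]))
    print(n,'t',s['t'],'pos',s['ee_pos'].round(4),'shift cm',d.round(2),'yaw y',round(y,2),'roll to',yaw, None if yaw is None else round((y-yaw+180)%360-180,2),'tilt',R[:,2].round(4),'F',s['wrist_force'].round(1))
E
python3 -c "
from h import *
for n in 'TBRL': plan(n,.125,50)"
```

```text
T t 1.7 pos [0.5197 0.1613 0.2323] shift cm [ 5.37 -0.11 10.73] yaw y 49.43 roll to 50 -0.57 tilt [-6.e-04 -3.e-04 -1.e+00] F [-0.3  0.1 -1. ]
B t 1.7 pos [0.5197 0.1613 0.2323] shift cm [-6.630e+00  1.000e-02  1.072e+01] yaw y 49.43 roll to 50 -0.57 tilt [-6.e-04 -3.e-04 -1.e+00] F [-0.3  0.1 -1. ]
R t 1.7 pos [0.5197 0.1613 0.2323] shift cm [-0.56  7.95 10.72] yaw y 49.43 roll to 50 -0.57 tilt [-6.e-04 -3.e-04 -1.e+00] F [-0.3  0.1 -1. ]
L t 1.7 pos [0.5197 0.1613 0.2323] shift cm [-0.71 -8.05 10.73] yaw y 49.43 roll to 50 -0.57 tilt [-6.e-04 -3.e-04 -1.e+00] F [-0.3  0.1 -1. ]
```

```bash
python3 -m creep '[{"tx":2,"ty":0,"tz":3,"roll":-0.6},{"tx":4,"ty":-0.1,"tz":6,"roll":-0.6},{"tx":5.4,"ty":-0.1,"tz":8.5,"roll":-0.6},{"tx":5.4,"ty":-0.1,"tz":10.7,"roll":-0.6},{"tx":5.4,"ty":-0.1,"tz":10.7,"roll":-0.6}]'>/dev/null; python3 -c "
from h import *
save('wrist','w3')
plan('T',.1005,50)"
```

```text
T t 2.25 pos [0.4767 0.1966 0.1249] shift cm [-0.19  0.01  2.44] yaw y 50.45 roll to 50 0.45 tilt [-1.9e-03 -7.0e-04 -1.0e+00] F [0.4 0.3 1. ]
```

View pics/w3.png

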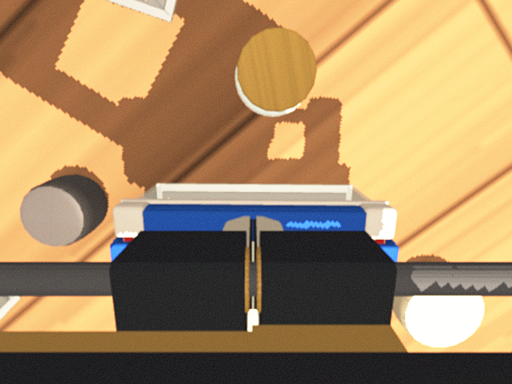

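The fingertips at (254,225) sit over the far long section, whose visible rows start at 206. I'll press it now.

```bash
python3 -m creep '[{"tx":-0.1,"ty":0,"tz":0.8,"roll":0.4},{"tx":-0.2,"ty":0,"tz":1.4,"roll":0.4},{"tx":-0.2,"ty":0,"tz":1.7,"roll":0.4},{"tx":-0.2,"ty":0,"tz":1.9,"roll":0.4},{"tx":-0.2,"ty":0,"tz":2.1,"roll":0.4}]'; python3 -m creep '[{"tx":0,"ty":0,"tz":0.1,"roll":0},{"tx":0,"ty":0,"tz":0.15,"roll":0},{"tx":0,"ty":0,"tz":0.2,"roll":0},{"tx":0,"ty":0,"tz":0.25,"roll":0},{"tx":0,"ty":0,"tz":0.3,"roll":0}]'
```

```text
t: 2.75
ee_pos: [0.4791, 0.1951, 0.1054]
orientation: [1.075, 2.951, 0.0]
wrist_force: [-3.0, -1.9, 5.7]
gripper_width: 0.0004
grasp_force: 2.6
t: 3.25
ee_pos: [0.4789, 0.1952, 0.1016]
orientation: [-1.075, -2.952, 0.0]
wrist_force: [-0.5, 1.1, 0.4]
gripper_width: 0.0004
grasp_force: 0.0
```

```bash
python3 -m creep '[{"tx":0,"ty":0,"tz":-1.5,"roll":0},{"tx":0,"ty":0,"tz":-3,"roll":0},{"tx":-4,"ty":0,"tz":-3,"roll":0},{"tx":-8,"ty":0,"tz":-3,"roll":0},{"tx":-12,"ty":0,"tz":-3,"roll":0}]' >/dev/null; python3 -c "
from h import *
im,d=save('wrist','w4');c=load('w4');P=pts(c)
plan('B',.125,50)
hsv=cv2.cvtColor(im,cv2.COLOR_RGB2HSV)
b=(hsv[...,0]>105)&(hsv[...,0]<130)&(hsv[...,1]>150); b[235:]=0
n,L,s,ce=cv2.connectedComponentsWithStats(b.astype(np.uint8))
for i in range(1,n):
    if s[i,4]>100: print(ce[i].round(1),s[i],np.median(P[L==i],0).round(4))
"
```

```text
B t 3.8 pos [0.5754 0.114  0.1334] shift cm [ 0.68 -0.02  0.84] yaw y 49.91 roll to 50 -0.09 tilt [ 0.003 -0.001 -1.   ] F [-1.4 -2.9 -0.9]
[251.5  13.9] [ 133    0  238   29 6825] [0.4844 0.189  0.0842]
[117.4 109.6] [  92   30   50  164 5527] [0.4736 0.0951 0.0915]
[385.5 110.2] [ 362   30   49  164 5499] [0.5756 0.2155 0.0914]
[251.5 210.7] [ 146  198  212   29 5437] [0.5701 0.1168 0.0917]
```

View pics/w4.png

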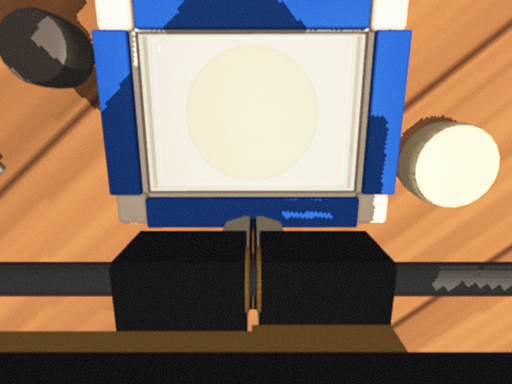

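The first section now reads 7 mm lower than the others (top of picture, row 14), so it is shut. The near long section is at row 211, under the fingertips, and the other three are still open. The arm overshot while stopping, so I'll let it settle before pressing.

```bash
python3 -m creep '[{"tx":0,"ty":0,"tz":0.3,"roll":0},{"tx":0,"ty":0,"tz":0.6,"roll":0},{"tx":0,"ty":0,"tz":0.8,"roll":0},{"tx":0,"ty":0,"tz":0.8,"roll":0},{"tx":0,"ty":0,"tz":0.8,"roll":0}]' >/dev/null; python3 -c "
from h import *
plan('B',.1005,50)"
```

```text
B t 4.3 pos [0.5704 0.1186 0.1239] shift cm [ 0.01 -0.05  2.34] yaw y 50.02 roll to 50 0.02 tilt [ 3.e-04  1.e-04 -1.e+00] F [-0.8 -0.3  0.5]
```

```bash
python3 -m creep '[{"tx":0,"ty":0,"tz":0.7,"roll":0},{"tx":0,"ty":0,"tz":1.3,"roll":0},{"tx":0,"ty":0,"tz":1.6,"roll":0},{"tx":0,"ty":0,"tz":1.8,"roll":0},{"tx":0,"ty":0,"tz":2,"roll":0}]'; python3 -m creep '[{"tx":0,"ty":0,"tz":0.1,"roll":0},{"tx":0,"ty":0,"tz":0.15,"roll":0},{"tx":0,"ty":0,"tz":0.2,"roll":0},{"tx":0,"ty":0,"tz":0.25,"roll":0},{"tx":0,"ty":0,"tz":0.3,"roll":0}]'
python3 -m creep '[{"tx":0,"ty":0,"tz":-1.5,"roll":0},{"tx":0,"ty":0,"tz":-3,"roll":8},{"tx":2,"ty":2.6,"tz":-3,"roll":16},{"tx":4,"ty":5.3,"tz":-3,"roll":24},{"tx":6,"ty":8,"tz":-3,"roll":32}]'
python3 -m creep '[{"tx":0,"ty":0,"tz":0,"roll":8},{"tx":0,"ty":0,"tz":0,"roll":16},{"tx":0,"ty":0,"tz":0,"roll":24},{"tx":0,"ty":0,"tz":0,"roll":32},{"tx":0,"ty":0,"tz":0,"roll":40}]' >/dev/null
python3 -m creep '[{"tx":0,"ty":0,"tz":0,"roll":8},{"tx":0,"ty":0,"tz":0,"roll":14},{"tx":0,"ty":0,"tz":0,"roll":18},{"tx":0,"ty":0,"tz":0,"roll":18},{"tx":0,"ty":0,"tz":0,"roll":18}]' >/dev/null
python3 -c "
from h import *
im,d=save('wrist','w5');c=load('w5');P=pts(c)
plan('R',.125,-40)
hsv=cv2.cvtColor(im,cv2.COLOR_RGB2HSV)
b=(hsv[...,0]>105)&(hsv[...,0]<130)&(hsv[...,1]>150)
n,L,s,ce=cv2.connectedComponentsWithStats(b.astype(np.uint8))
for i in range(1,n):
    if s[i,4]>100: print(ce[i].round(1),s[i],np.median(P[L==i],0).round(4))
"
```

```text
t: 4.8
ee_pos: [0.5707, 0.1181, 0.1035]
orientation: [-1.075, -2.952, 0.0]
wrist_force: [0.1, 0.2, -0.8]
gripper_width: 0.0004
grasp_force: 0.0
t: 5.3
ee_pos: [0.5708, 0.1181, 0.1006]
orientation: [1.075, 2.952, 0.0]
wrist_force: [-0.6, 0.1, -0.5]
gripper_width: 0.0003
grasp_force: 0.0
t: 5.8
ee_pos: [0.5766, 0.219, 0.1323]
orientation: [1.855, 2.535, 0.002]
wrist_force: [-0.3, -0.2, -0.0]
gripper_width: 0.0007
grasp_force: 0.0
R t 6.85 pos [0.5764 0.2179 0.1312] shift cm [-0.04 -0.07  0.62] yaw y -39.9 roll to -40 0.1 tilt [ 4.e-04  2.e-04 -1.e+00] F [-0.8  0.2 -0.3]
[252.2 212.4] [ 177  198  151   34 4191] [0.5812 0.2229 0.0916]
```

View pics/w5.png

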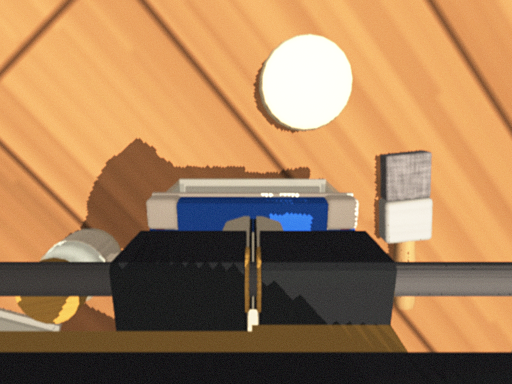

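The fingertips are over the short section (row 212, columns 177–328), and the box still sits where it was. I'll press here, then move across to the opposite short section.

```bash
python3 -m creep '[{"tx":0,"ty":-0.1,"tz":1,"roll":0},{"tx":0,"ty":-0.1,"tz":1.8,"roll":0},{"tx":0,"ty":-0.1,"tz":2.2,"roll":0},{"tx":0,"ty":-0.1,"tz":2.45,"roll":0},{"tx":0,"ty":-0.1,"tz":2.6,"roll":0}]'; python3 -m creep '[{"tx":0,"ty":0,"tz":0.1,"roll":0},{"tx":0,"ty":0,"tz":0.2,"roll":0},{"tx":0,"ty":0,"tz":0.3,"roll":0},{"tx":0,"ty":0,"tz":0.4,"roll":0},{"tx":0,"ty":0,"tz":0.5,"roll":0}]'
python3 -m creep '[{"tx":0,"ty":0,"tz":-1.5,"roll":0},{"tx":0,"ty":0,"tz":-3,"roll":0},{"tx":-4,"ty":0,"tz":-3,"roll":0},{"tx":-8,"ty":0,"tz":-3,"roll":0},{"tx":-12,"ty":0,"tz":-3,"roll":0}]'
python3 -m creep '[{"tx":-2,"ty":0,"tz":0,"roll":0},{"tx":-4,"ty":0,"tz":0,"roll":0},{"tx":-4,"ty":0,"tz":0,"roll":0},{"tx":-4,"ty":0,"tz":0,"roll":0},{"tx":-4,"ty":0,"tz":0,"roll":0}]' >/dev/null
python3 -c "
from h import *
im,d=save('wrist','w6');c=load('w6');P=pts(c)
plan('L',.1,-40)
hsv=cv2.cvtColor(im,cv2.COLOR_RGB2HSV)
b=(hsv[...,0]>105)&(hsv[...,0]<130)&(hsv[...,1]>150)
n,L,s,ce=cv2.connectedComponentsWithStats(b.astype(np.uint8))
for i in range(1,n):
    if s[i,4]>100: print(ce[i].round(1),s[i],np.median(P[L==i],0).round(4))
"
```

```text
t: 7.35
ee_pos: [0.5753, 0.2185, 0.1044]
orientation: [-2.847, -1.327, 0.001]
wrist_force: [-0.5, -1.0, 2.3]
gripper_width: 0.0011
grasp_force: 0.9
t: 7.85
ee_pos: [0.5756, 0.2186, 0.1001]
orientation: [2.848, 1.327, 0.0]
wrist_force: [-5.1, -2.4, 12.5]
gripper_width: 0.0004
grasp_force: 6.1
t: 8.35
ee_pos: [0.4977, 0.1259, 0.1309]
orientation: [2.847, 1.328, 0.002]
wrist_force: [-0.2, -0.4, 0.6]
gripper_width: 0.0003
grasp_force: 0.0
L t 8.9 pos [0.4731 0.0965 0.13  ] shift cm [-0.11  0.03  3.  ] yaw y -40.0 roll to -40 0.0 tilt [ 3.e-04  1.e-04 -1.e+00] F [-0.1 -0.6  0.1]
[154.1  95.7] [ 130    0   47  197 6429] [0.4765 0.1903 0.0845]
[353.4  95.5] [ 332    0   46  197 6454] [0.5673 0.1147 0.0846]
[254.6 215.6] [ 179  203  151   30 3344] [0.4789 0.0995 0.0917]
```

View pics/w6.png

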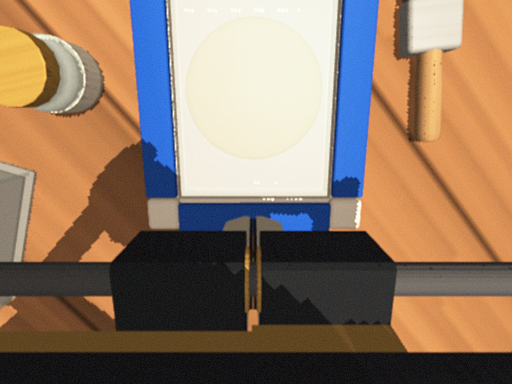

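Both long sections (columns 154 and 353) now read shut. The last short section, at row 216, is under the fingertips. I'll press it, rise, and check the whole lid.

```bash
python3 -m creep '[{"tx":-0.1,"ty":0,"tz":0.9,"roll":0},{"tx":-0.1,"ty":0,"tz":1.7,"roll":0},{"tx":-0.1,"ty":0,"tz":2.1,"roll":0},{"tx":-0.1,"ty":0,"tz":2.35,"roll":0},{"tx":-0.1,"ty":0,"tz":2.5,"roll":0}]'; python3 -m creep '[{"tx":0,"ty":0,"tz":0.1,"roll":0},{"tx":0,"ty":0,"tz":0.2,"roll":0},{"tx":0,"ty":0,"tz":0.3,"roll":0},{"tx":0,"ty":0,"tz":0.4,"roll":0},{"tx":0,"ty":0,"tz":0.5,"roll":0}]'
python3 -m creep '[{"tx":0,"ty":0,"tz":-2,"roll":0},{"tx":0,"ty":0,"tz":-5,"roll":0},{"tx":0,"ty":0,"tz":-9,"roll":0},{"tx":-3,"ty":0,"tz":-13,"roll":0},{"tx":-6,"ty":0,"tz":-16,"roll":0}]'
python3 -m creep '[{"tx":-3,"ty":0,"tz":-2,"roll":0},{"tx":-5,"ty":0,"tz":-2,"roll":0},{"tx":-5,"ty":0,"tz":-2,"roll":0},{"tx":-5,"ty":0,"tz":-2,"roll":0},{"tx":-5,"ty":0,"tz":-2,"roll":0}]'
python3 -c "
from h import *
for n,f in (('wrist','w7'),('top','top7'),('side','side7')):
    im,d=save(n,f);c=load(f);P=pts(c)
    hsv=cv2.cvtColor(im,cv2.COLOR_RGB2HSV)
    b=(hsv[...,0]>105)&(hsv[...,0]<130)&(hsv[...,1]>150)
    m=np.linalg.norm(P[...,:2]-C,axis=-1)<.13
    n_,L,s,ce=cv2.connectedComponentsWithStats((b&m).astype(np.uint8))
    print(f)
    for i in range(1,n_):
        if s[i,4]>60: print(ce[i].round(1),s[i,4],np.median(P[L==i],0).round(4))
"
```

```text
t: 9.4
ee_pos: [0.4718, 0.0953, 0.1043]
orientation: [-2.847, -1.327, 0.001]
wrist_force: [-0.9, 0.5, 0.8]
gripper_width: 0.0005
grasp_force: 0.8
t: 9.9
ee_pos: [0.4721, 0.0953, 0.1001]
orientation: [2.848, 1.327, 0.0]
wrist_force: [-6.3, -1.1, 14.6]
gripper_width: 0.0005
grasp_force: 7.1
t: 10.4
ee_pos: [0.433, 0.0491, 0.2619]
orientation: [2.846, 1.329, 0.002]
wrist_force: [0.9, -1.4, -0.4]
gripper_width: 0.0008
grasp_force: 0.0
t: 10.9
ee_pos: [0.4015, 0.0114, 0.2792]
orientation: [-2.847, -1.327, 0.001]
wrist_force: [0.0, -0.1, -0.2]
gripper_width: 0.0006
grasp_force: 0.0
w7
[193.9  26. ] 1001 [0.4514 0.1607 0.0847]
[313.3  23.9] 866 [0.544  0.0865 0.0849]
[250.   65.9] 1640 [0.4693 0.0972 0.0848]
top7
[232.  143.8] 195 [0.5859 0.1387 0.0861]
[193.1 152.9] 205 [0.5696 0.2242 0.0864]
[189.9 181. ] 112 [0.5084 0.2316 0.0864]
side7
[257.6 131. ] 110 [0.575  0.2125 0.0863]
[275.3 154.4] 221 [0.5628 0.1119 0.0866]
[225.4 158.1] 106 [0.4532 0.1665 0.0865]
[246.6 175.3] 291 [0.4679 0.0916 0.0857]
```

View pics/w7.png

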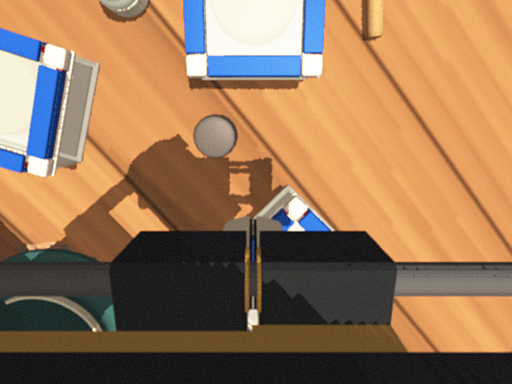

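View pics/side7.png

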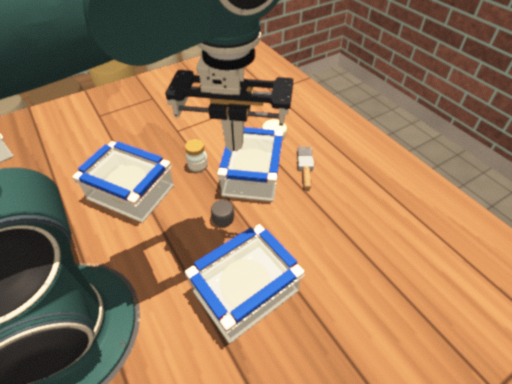

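The depth readings put all four blue sections at 86 mm, flush with the corners. The box, cheeses, jar and brush are where they were, and the hand is clear at a height of 0.28 m with no force on it.

```bash
python3 -c "
from station import close_job
print(close_job())"
```

```text
the job is handed in; nothing more can be done
None
```

All four blue sections of the farthest box snapped shut, flush with the corners at about 86 mm by the camera depth readings; nothing else was disturbed, the hand finished clear, and I handed the job in at about 11 s.

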